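# Put the scattered stationery back in its bins

### The arm

A 6-joint arm with a two-finger parallel gripper is mounted at the origin on the work surface. World frame = base frame: x ahead of the robot, y to its left, z up, the work surface at z = 0. Lengths are in mm, angles in rad, forces in N, time in s.
With the tool pointing down it reaches from about 275 to 1000 mm from the base axis. Payload 8.4 kg.
Tool frame: the origin (TCP) lies on the centre line of the jaws, within the pads' length; the fingertips stand r.tip_reach ahead of it and the grasp point (between the pads) lies 11 mm behind it (r.tip_reach is the distance from the TCP to the fingertips, in mm); z points along the fingers, y is the line along which they close (so a half turn about z gives the same grasp; the last joint's range is limited). The gripper opens to 85 mm and grips with 20 to 120 N. Pads are 22 mm wide; open, the fingers measure 114 mm over their backs; the gripper's body (76 mm by 85 mm) begins 54 mm behind the grasp point. The pads swing forward as they close: fully open they stand 13 mm farther back than shut.
Start: joints at [1.261, 0.353, 1.633, -0, 1.155, -0.002], TCP at [189.35, 595.629, 210.381] pointing down, gripper open.
Joint ranges: [-2.63, 2.63], [-0.92, 2.1], [0.06, 2.66], [-1.3, 4.44], [0, 2.69], [-3.02, 3.02]. Speed limits (rad/s): [2.22, 2.22, 2.79, 3.14, 3.14, 3.14].

### API

Orientations are given as [roll, pitch, yaw] about the fixed x, y, z axes, in that order (R = Rz(yaw) Ry(pitch) Rx(roll)).
In Python, from rig import r gives the robot as it stands.
- The arm moves only by the tool carry_out, never from a script. Its argument "targets" is a list of rows, each an object with "dp": the shift along the tool's x, y, z in mm, a list of three; "yaw": the turn about the tool's z in degrees. A call has 1 to 12 rows; each row is the pose to reach, as a shift and turn from the pose commanded when the call began, along the tool's axes at that moment; what a row does not reach only later rows make up. A row lasts 1/8 s, in which the tool goes at most 62.5 mm and 10.7 degrees, less where a joint would pass 70% of its speed; a pose out of reach is approached as far as the arm can. A call with a gripper value outside its range is refused whole. "fingers" is the opening, from -1 (shut) to 1 (fully open), so that 0 is half open, set as the call begins (left out, the last holds). The fingers move at their own pace and stop on an object; "grip_force" is the grip in N (left out, the last holds). Time passes only in rows, so rows that repeat a pose let the fingers close. It gives the time, the measured TCP pose, the force, the opening and the grip force at its end, in the units of the state.
- r.sense(): the state, without advancing time (a new reading comes with each control period).
- r.grab_frame(name): name is "scene" or "top"; returns the picture (400x640x3 uint8, red, green, blue); there is no depth.
- r.get_calibration(name): a dict with "fx", "fy", "cx", "cy" (pixels), "rvec" (rotation vector, rad) and "tvec" (3), from world to camera coordinates, as OpenCV has them. Camera axes: x right, y down, z forward; pixel columns grow to the right and rows downward; lengths in mm; the calibration is good to about 2 mm. A picture is of the moment at which its call begins. get_calibration takes no time and is no camera call.
- r.sign_off(): hands the job in; it is judged then, once.
The state is a dict: "clock": time; "qpos": joint angles; "qvel": joint speeds; "joint_efforts": joint torques, N m; "eef_pos": TCP position; "tcp_rot": TCP orientation; "contact_force": force on the tool from outside, world axes, zero at the start; "wrist_torque": the same for the moment, N m; "opening": opening from 0.0 (shut) to 1.0 (fully open); "grasp_force": force on a finger pad.
Only numpy, scipy, OpenCV 4.12 (cv2) and the standard library are available. Lean on these libraries where they do the work, as an engineer would, in place of code of your own. Each camera call takes 0.05 s, during which the arm holds its last target. There are 200 camera calls.

### The job

Put the four pieces of stationery lying on the desk pad away in the wooden tray: each one goes into the bin that already holds one of its kind, set down flat on the bin's floor beside it, with the glue stick standing upright. The lip balm and the memory stick are personal things that only look like stationery: leave them standing and lying where they are on the pad.

Things in the scene. Friction and masses are not known exactly. Their poses are not given: they have to be found in the camera images.
- glue_stick: a loose glue stick standing on the desk pad: cylinder 25 mm in diameter, 80 mm tall, white tube with black cap and black foot. Origin: centre of its foot; z points up its axis. Weighs about 36 g. All six small things start on a fixed grey desk pad 3 mm thick (desk top at height 0).
- eraser: a loose white rubber eraser in a blue card sleeve, lying flat: block 60 mm (x) by 24 mm (y) by 13 mm (z), no metal on it. Origin: centre of its underside.
- tape_roll: a loose roll of amber sticky tape lying flat: ring 48 mm in diameter with a 26 mm hole, 19 mm high. Origin: centre of its underside, z along the ring's axis.
- binder_clip: a loose dark steel binder clip standing on its flat spine: wedge 41 mm long (x), 20 mm wide (y) at the foot and narrowing to about 4 mm at the top, 27 mm high, with two bright wire handles folded down against the sloping sides. Its two ends (41 mm apart, facing +x and -x) are upright and the best place to grip it. Origin: centre of its underside.
- lip_balm: a lip balm standing on the desk pad, built like the glue stick (white tube, black cap and foot) but slimmer and shorter: 16 mm in diameter, 64 mm tall. Does not belong in the tray; topples easily. Origin: centre of its foot.
- memory_stick: a memory stick lying flat, white and blue like the eraser but with a bare steel plug 12 mm wide at its +x end: 58 mm (x) by 19 mm (y) by 10 mm (z) overall. Does not belong in the tray. Origin: centre of its underside. Beyond pad and tray, away from the robot, stand a calculator, a stapler and a 92 mm mug.
- bin_glue: Bin for glue sticks: open white bin 130 (x) x 100 x 30 mm high, walls and floor 3 mm, fixed; four equal bins stand two by two in a low dark wooden tray on the desk. Origin: centre of its underside, z up. A like glue stick is fixed standing at its -x end, x from -59 to -33 mm, its top 83 mm above the bin's underside; the free floor's middle is about 15 mm towards +x.
- bin_eraser: Bin for erasers: open white bin 130 (x) x 100 x 30 mm high, walls and floor 3 mm, fixed; four equal bins stand two by two in a low dark wooden tray on the desk. Origin: centre of its underside, z up. A like eraser is fixed crossways at its -x end, x from -59 to -35 mm, y from -30 to 30 mm, 13 mm high; the free floor's middle is about 14 mm towards +x.
- bin_tape: Bin for sticky tape: open white bin 130 (x) x 100 x 30 mm high, walls and floor 3 mm, fixed; four equal bins stand two by two in a low dark wooden tray on the desk. Origin: centre of its underside, z up. A like roll is fixed lying flat at its -x end, x from -60 to -12 mm, 19 mm high; the free floor's middle is about 25 mm towards +x.
- bin_clip: Bin for binder clips: open white bin 130 (x) x 100 x 30 mm high, walls and floor 3 mm, fixed; four equal bins stand two by two in a low dark wooden tray on the desk. Origin: centre of its underside, z up. A like clip is fixed crossways at its -x end, x from -58 to -38 mm, y from -21 to 21 mm, 27 mm high; the free floor's middle is about 12 mm towards +x.
There are look-alikes about, which are no part of the job. Leave any pink or purple look-alike of the bin_clip alone.

How it is judged (in metres and radians):
At the end, for the whole second after the job is handed in: Each of the four sits inside the bin of its kind, flat on its floor (within 5 mm and 0.15 rad, the glue stick upright), released and at rest (under 0.02 m/s); lip balm and memory stick are within 20 mm of their start and not tipped over (under 0.15 rad) (x of glue_stick in the frame of bin_glue between -0.05 and 0.055 m and y of glue_stick in the frame of bin_glue between -0.042 and 0.042 m and z of glue_stick in the frame of bin_glue between -0.003 and 0.008 m and angle between each of glue_stick, eraser, tape_roll, binder_clip, lip_balm, memory_stick's own z axis and vertical below 0.15 rad and linear speed of each of glue_stick, eraser, tape_roll, binder_clip below 0.02 m/s and x of eraser in the frame of bin_eraser between -0.05 and 0.055 m and y of eraser in the frame of bin_eraser between -0.042 and 0.042 m and z of eraser in the frame of bin_eraser between -0.003 and 0.008 m and x of tape_roll in the frame of bin_tape between -0.05 and 0.055 m and y of tape_roll in the frame of bin_tape between -0.042 and 0.042 m and z of tape_roll in the frame of bin_tape between -0.003 and 0.008 m and x of binder_clip in the frame of bin_clip between -0.05 and 0.055 m and y of binder_clip in the frame of bin_clip between -0.042 and 0.042 m and z of binder_clip in the frame of bin_clip between -0.003 and 0.008 m and distance of each of lip_balm, memory_stick from where it was at the start of the episode below 0.02 m); the robot touches nothing.
It fails at once if the lip balm is carried off, pushed more than 20 mm or tipped over (distance of lip_balm from where it was at the start of the episode above 0.02 m or angle between lip_balm's own z axis and vertical above 0.4 rad).
It fails at once if the memory stick is carried off, pushed more than 20 mm or tipped over (distance of memory_stick from where it was at the start of the episode above 0.02 m or angle between memory_stick's own z axis and vertical above 0.4 rad).
It also fails if it takes over 120 s, if anything falls off the work surface, if the arm or the gripper's body presses on something with over 40 N, if the wrist force passes 120 N, or if a joint passes its speed limit or range.

## Working session

There is one attempt and no reset: what is moved stays moved. The work goes in short steps, Python scripts to look and compute and a tool call to move; the robot and the scene stay as the last step left them, time stands still between calls to the robot, and variables do not carry over. Pictures are saved under pics/ and viewed, at most 14 in all, crops included, and the job is handed in when it is done.

Besides the shell and the picture viewer there is one more tool, called in YAML: its name, and indented under it one key for each argument. carry_out: Moves the arm, as the interface text tells. Its arguments: {"type":"object","properties":{"targets":{"type":"array","items":{"type":"object","properties":{"dp":{"type":"array","items":{"type":"number"}},"yaw":{"type":"number"}}}},"fingers":{"type":"number"},"grip_force":{"type":"number"}},"required":["targets"]}

```bash
mkdir -p pics; python3 - <<'E'
from rig import r
import cv2
for n in("top","scene"):
    im=r.grab_frame(n); cv2.imwrite(f"pics/{n}0.png",im[:,:,::-1]); print(n,r.get_calibration(n))
print(r.sense(), r.tip_reach)
E
```

```text
top {'fx': 398.2513671097325, 'fy': 398.2513671097325, 'cx': 317.83966397559465, 'cy': 205.73289666019738, 'rvec': array([ 2.21080476, -2.16079866,  0.12243605]), 'tvec': array([  79.30213144,  436.75369513, 1222.49045728])}
scene {'fx': 372.8386448017681, 'fy': 372.8386448017681, 'cx': 325.0967359094826, 'cy': 203.98688910224112, 'rvec': array([ 2.09297233,  1.26418882, -0.50814472]), 'tvec': array([-290.32828535, -219.0758156 , 1289.06861785])}
{'clock': 0.1, 'qpos': array([ 1.26059596e+00,  3.53564327e-01,  1.63402783e+00, -3.15388770e-06,
        1.15521207e+00, -2.40089681e-03]), 'qvel': array([ 3.25840835e-04, -3.13104122e-03, -2.44592775e-03, -1.20001946e-03,
       -8.87573602e-05,  1.14945500e-04]), 'joint_efforts': array([ 5.06560209e-04, -6.06349111e+01, -3.42820644e+01,  1.56578249e-04,
        3.94456292e-03,  2.54639428e-05]), 'eef_pos': array([189.21957027, 595.21001838, 209.75953243]), 'tcp_rot': array([-3.14038108e+00, -2.49840946e-08,  2.83379446e+00]), 'contact_force': array([-0.46627382, -0.29233128,  0.16282799]), 'wrist_torque': array([-0.0248712 ,  0.03003525, -0.02019917]), 'grasp_force': 0.0, 'opening': 0.9987087572570448} 8.0
```

View pics/top0.png

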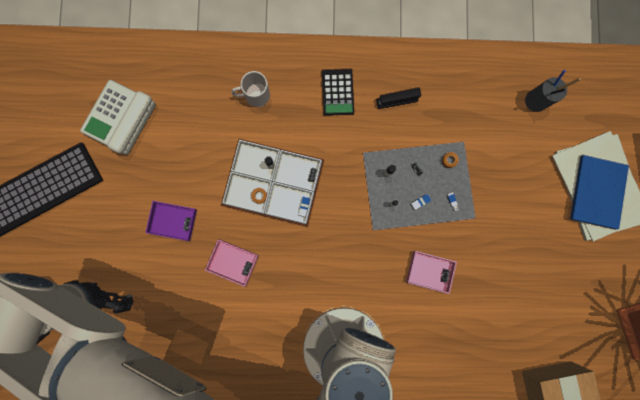

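View pics/scene0.png

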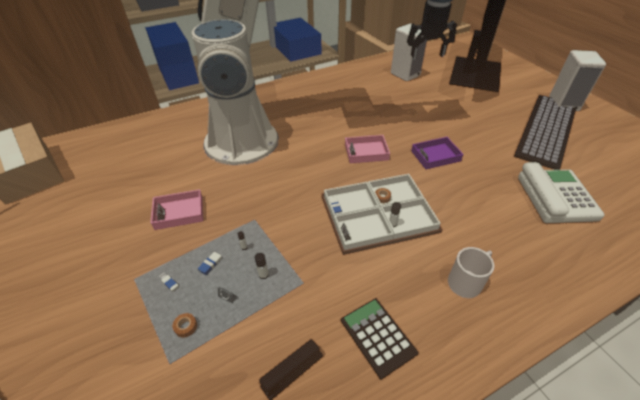

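The top view shows the pad at (365–475, 143–230). On it are the glue stick about (391,170), lip balm (394,203), clip (417,169), tape (450,159), and two white/blue things at (421,202) and (453,200). The tray is at (272,182): glue bin upper left, clip bin upper right, tape bin lower left, eraser bin lower right. The pink and purple bins at (232,262), (432,271) and (172,221) are decoys. Next, enlarged crops.

```bash
python3 - <<'E'
import cv2, numpy as np
a=cv2.imread("pics/top0.png")
c1=cv2.resize(a[138:238,358:482],None,fx=6,fy=6,interpolation=cv2.INTER_CUBIC)
c2=cv2.resize(a[132:232,215:330],None,fx=6,fy=6,interpolation=cv2.INTER_CUBIC)
cv2.imwrite("pics/pad.png",c1);cv2.imwrite("pics/tray.png",c2)
E
```

```text
(no output)
```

View pics/pad.png

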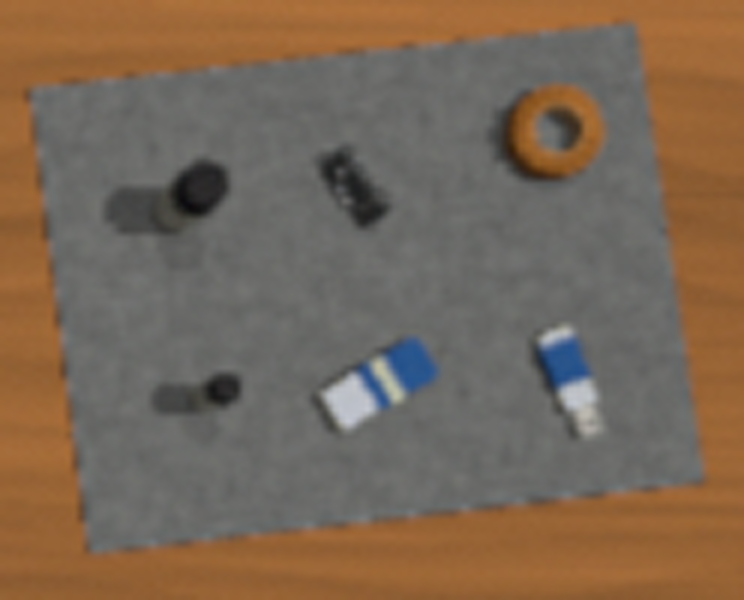

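View pics/tray.png

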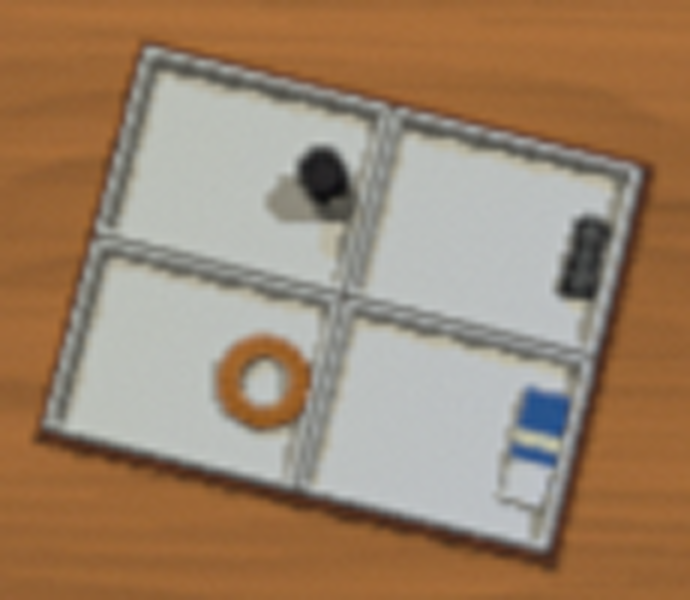

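Two white/blue things on the pad: (421,202) has a sleeve and no metal, so it is the eraser; (453,201) has the steel plug at its lower end, so it is the memory stick and stays. Two capped tubes: (391,169) is larger, so it is the glue stick; (395,202) is slimmer, so it is the lip balm and stays. Each white bin's like piece sits at its image-right (-x) end, with clips in the upper right bin.

```bash
cat > h.py <<'E'
from rig import r
import numpy as np, cv2
def px2w(name,pts,z):
    c=r.get_calibration(name);R=cv2.Rodrigues(c["rvec"])[0];C=-R.T@c["tvec"]
    p=np.atleast_2d(np.array(pts,float)); d=np.c_[(p[:,0]-c["cx"])/c["fx"],(p[:,1]-c["cy"])/c["fy"],np.ones(len(p))]@R
    return C+d*((z-C[2])/d[:,2])[:,None]
def w2px(name,P):
    c=r.get_calibration(name);K=np.array([[c["fx"],0,c["cx"]],[0,c["fy"],c["cy"]],[0,0,1]])
    return cv2.projectPoints(np.atleast_2d(np.array(P,float)),c["rvec"],c["tvec"],K,None)[0][:,0]
def go(x,y,z,ang=None):
    """move (tool axes) to world TCP x,y,z; ang = world direction (deg) of closing line; None keeps"""
    s=r.sense();yaw=s["tcp_rot"][2];d=np.array([x,y,z])-s["eef_pos"]
    X=np.array([np.cos(yaw),np.sin(yaw),0]);Y=np.array([np.sin(yaw),-np.cos(yaw),0])
    dp=np.array([d@X,d@Y,-d[2]])
    cur=np.degrees(np.arctan2(Y[1],Y[0])); t=0 if ang is None else (cur-ang+90)%180-90
    print("dp",dp.round(1),"yaw",round(t,1),"| pos",s["eef_pos"].round(1),"q",s["qpos"].round(2),"t",s["clock"].round(2))
E
python3 - <<'E'
from h import *
f=lambda L,ox,oy:[((x+.5)/6-.5+ox,(y+.5)/6-.5+oy) for x,y in L]
P=lambda L,z:px2w("top",f(L,358,138),z).round(1)
T=lambda L,z:px2w("top",f(L,215,132),z).round(1)
print("glue",P([(200,188)],83)); print("balm",P([(223,388)],67)); print("clip ends",P([(332,157),(373,217)],28))
print("tape",P([(556,132)],20)); print("eraser",P([(335,412),(424,357),(378,385)],14)); print("mem",P([(556,335),(589,430)],12))
b=dict(glue=[(150,50),(385,110),(345,290),(105,235)],clip=[(400,112),(640,170),(590,350),(355,290)],tape=[(92,245),(330,300),(295,485),(50,425)],eraser=[(345,308),(580,360),(548,548),(305,485)])
for k,v in b.items():
    w=T(v,34);x=w[0]-w[1]+w[3]-w[2]; print(k,w[:,:2].tolist(),w.mean(0),"xdir",np.degrees(np.arctan2(x[1],x[0])),np.linalg.norm(x)/2)
print("fixed tape",T([(264,382)],24),"glue",T([(323,173)],86))
s=r.sense();print(np.degrees(s["tcp_rot"]))
E
```

```text
glue [[ 544.8 -125.6   83. ]]
balm [[ 446.5 -141.    67. ]]
clip ends [[ 573.4 -206.2   28. ]
 [ 542.2 -227.7   28. ]]
tape [[ 591.6 -327.3   20. ]]
eraser [[ 440.8 -211.5   14. ]
 [ 471.  -258.5   14. ]
 [ 455.6 -234.2   14. ]]
mem [[ 484.6 -329.3   12. ]
 [ 434.7 -346.4   12. ]]
glue [[633.1, 337.4], [604.8, 215.0], [510.1, 232.6], [535.5, 356.7]] [570.875 285.425  34.   ] xdir 77.7101388660426 126.1407348955919
clip [[603.9, 207.2], [576.7, 82.1], [482.1, 105.9], [510.2, 227.5]] [543.225 155.675  34.   ] xdir 77.36549424613567 126.41101613387971
tape [[530.1, 363.1], [504.7, 240.1], [408.9, 254.8], [436.7, 380.6]] [470.1  309.65  34.  ] xdir 77.93040852124359 127.21210634212454
eraser [[500.7, 232.3], [476.8, 110.9], [379.7, 125.0], [409.0, 249.8]] [441.55 179.5   34.  ] xdir 77.80674206811506 125.94113704425574
fixed tape [[462.6 273.8  24. ]] glue [[560.3 240.4  86. ]]
[-1.79930582e+02 -1.43148317e-06  1.62364462e+02]
```

```bash
python3 -c "
from h import *
go(545,-125.5,160,-12)"
```

```text
Traceback (most recent call last):
  File "h.py", line 16, in go
    print("dp",dp.round(1),"yaw",round(t,1),"| pos",s["eef_pos"].round(1),"q",s["qpos"].round(2),"t",s["clock"].round(2))
                                                                                                     ^^^^^^^^^^^^^^^^
AttributeError: 'float' object has no attribute 'round'
```

```bash
sed -i 's/s\["clock"\].round(2)/s["clock"],"F",s["contact_force"].round(1),"op",round(s["opening"],3),"g",round(s["grasp_force"],1)/' h.py; python3 -c "
from h import *
go(545,-125.5,160,-12)"
```

```text
dp [-557.4 -579.1   49.8] yaw 84.4 | pos [189.2 595.2 209.8] q [ 1.26  0.35  1.63 -0.    1.16 -0.  ] t 0.1 F [-0.5 -0.3  0.2] op 0.999 g 0.0
```

carry_out:
  targets:
    - {"dp": [-270, -280, 0], "yaw": 40}
    - {"dp": [-270, -280, 0], "yaw": 40}
    - {"dp": [-270, -280, 0], "yaw": 40}
    - {"dp": [-270, -280, 0], "yaw": 40}
    - {"dp": [-270, -280, 0], "yaw": 40}
    - {"dp": [-557, -579, 50], "yaw": 84.4}
    - {"dp": [-557, -579, 50], "yaw": 84.4}
    - {"dp": [-557, -579, 50], "yaw": 84.4}
    - {"dp": [-557, -579, 50], "yaw": 84.4}
    - {"dp": [-557, -579, 50], "yaw": 84.4}
    - {"dp": [-557, -579, 50], "yaw": 84.4}
    - {"dp": [-557, -579, 50], "yaw": 84.4}
  fingers: 0.2
  grip_force: 20

```text
clock: 1.6
eef_pos: [520.7, -77.0, 165.7]
tcp_rot: [-3.142, -0.0, 1.36]
contact_force: [1.4, 0.3, 0.8]
opening: 0.599
grasp_force: 0.0
```

```bash
python3 -c "
from h import *
go(545,-125.5,160,-12)"
```

```text
dp [-42.3  33.9   5.7] yaw -0.1 | pos [520.7 -77.  165.7] q [-0.15  0.25  1.89  0.    1.    0.06] t 1.6 F [1.4 0.3 0.8] op 0.599 g 0.0
```

carry_out:
  targets:
    - {"dp": [-42.3, 33.9, 5.7], "yaw": 0}
    - {"dp": [-42.3, 33.9, 5.7], "yaw": 0}
    - {"dp": [-42.3, 33.9, 5.7], "yaw": 0}
    - {"dp": [-42.3, 33.9, 5.7], "yaw": 0}

```text
clock: 2.1
eef_pos: [543.9, -122.3, 160.4]
tcp_rot: [-3.141, -0.0, 1.362]
contact_force: [0.3, 0.2, 0.0]
opening: 0.602
grasp_force: 0.0
```

```bash
python3 -c "
from h import *
go(545,-125.5,37,-12)
cv2.imwrite('pics/s1.png',cv2.resize(r.grab_frame('scene')[120:370,120:320,::-1],None,fx=2.4,fy=2.4,interpolation=2))
for p in ([545,-125.5,83],[545,-125.5,3]): print((w2px('scene',p)-[120,120])*2.4)
"
```

```text
dp [ -2.9   1.7 123.4] yaw 0.0 | pos [ 543.9 -122.3  160.4] q [-0.22  0.3   1.83  0.    1.01 -0.02] t 2.1 F [0.3 0.2 0. ] op 0.602 g 0.0
[[336.86958028 322.52415785]]
[[346.95251533 368.78171332]]
```

View pics/s1.png

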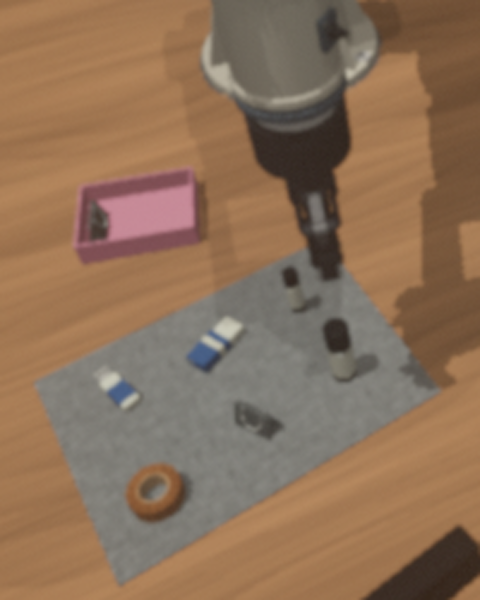

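Glue stick is at crop (337,325) cap and (344,372) foot, matching the estimate within ~2 px. I'll descend and grip.

carry_out:
  targets:
    - {"dp": [0, 0, 60]}
    - {"dp": [0, 0, 95]}
    - {"dp": [0, 0, 123]}
    - {"dp": [0, 0, 123]}
    - {"dp": [0, 0, 123]}

```text
schema error: expected keys dp, yaw
```

carry_out:
  targets:
    - {"dp": [0, 0, 0]}
    - {"dp": [0, 0, 0]}
    - {"dp": [0, 0, 0]}
    - {"dp": [0, 0, 0]}
    - {"dp": [0, 0, 0]}
    - {"dp": [0, 0, 0]}
  fingers: -1
  grip_force: 25

```text
schema error: expected keys dp, yaw
```

carry_out:
  targets:
    - {"dp": [0, 0, -60]}
    - {"dp": [0, 0, -120]}
    - {"dp": [0, 0, -120]}
    - {"dp": [0, 0, -120]}

```text
schema error: expected keys dp, yaw
```

```bash
python3 -c "
from h import *
go(575.5,305,160,-12)"
```

```text
dp [424.5 -57.8   0.5] yaw 0.0 | pos [ 544.1 -122.3  160.5] q [-0.22  0.3   1.83  0.    1.01 -0.02] t 2.15 F [-0.2 -0.1  0.5] op 0.602 g 0.0
```

carry_out:
  targets:
    - {"dp": [-3, 1.5, 60], "yaw": 0}
    - {"dp": [-3, 1.5, 95], "yaw": 0}
    - {"dp": [-3, 1.5, 123], "yaw": 0}
    - {"dp": [-3, 1.5, 123], "yaw": 0}
    - {"dp": [-3, 1.5, 123], "yaw": 0}

```text
clock: 2.78
eef_pos: [546.1, -126.3, 38.5]
tcp_rot: [3.14, 0.0, 1.362]
contact_force: [-0.3, 0.4, 0.1]
opening: 0.6
grasp_force: 0.0
```

carry_out:
  targets:
    - {"dp": [0, 0, 0], "yaw": 0}
    - {"dp": [0, 0, 0], "yaw": 0}
    - {"dp": [0, 0, 0], "yaw": 0}
    - {"dp": [0, 0, 0], "yaw": 0}
    - {"dp": [0, 0, 0], "yaw": 0}
    - {"dp": [0, 0, 0], "yaw": 0}
  fingers: -1
  grip_force: 25

```text
clock: 3.52
eef_pos: [546.5, -126.9, 38.7]
tcp_rot: [3.139, -0.0, 1.361]
contact_force: [0.9, -0.1, 8.0]
opening: 0.282
grasp_force: 24.5
```

carry_out:
  targets:
    - {"dp": [0, 0, -60], "yaw": 0}
    - {"dp": [0, 0, -120], "yaw": 0}
    - {"dp": [0, 0, -120], "yaw": 0}
    - {"dp": [0, 0, -120], "yaw": 0}

```text
clock: 4.03
eef_pos: [545.0, -126.6, 157.3]
tcp_rot: [3.141, -0.0, 1.361]
contact_force: [-0.8, 0.3, -0.6]
opening: 0.28
grasp_force: 24.9
```

```bash
python3 -c "
from h import *
go(575.5,305,160,-12)"
```

```text
dp [428.5 -60.2  -2.7] yaw -0.0 | pos [ 545.  -126.6  157.3] q [-0.23  0.31  1.83  0.    1.01 -0.02] t 4.025 F [-0.8  0.3 -0.6] op 0.28 g 24.9
```

carry_out:
  targets:
    - {"dp": [150, -20, -3], "yaw": 0}
    - {"dp": [150, -20, -3], "yaw": 0}
    - {"dp": [150, -20, -3], "yaw": 0}
    - {"dp": [428.5, -60, -3], "yaw": 0}
    - {"dp": [428.5, -60, -3], "yaw": 0}
    - {"dp": [428.5, -60, -3], "yaw": 0}
    - {"dp": [428.5, -60, -3], "yaw": 0}
    - {"dp": [428.5, -60, -3], "yaw": 0}
    - {"dp": [428.5, -60, -3], "yaw": 0}
    - {"dp": [428.5, -60, -3], "yaw": 0}
    - {"dp": [428.5, -60, -3], "yaw": 0}
    - {"dp": [428.5, -60, -3], "yaw": 0}

```text
clock: 5.52
eef_pos: [576.1, 303.9, 160.3]
tcp_rot: [-3.141, 0.0, 1.359]
contact_force: [0.9, -0.4, -0.6]
opening: 0.278
grasp_force: 24.9
```

```bash
python3 -c "
from h import *
go(575.5,305,50,-12)
cv2.imwrite('pics/s2.png',cv2.resize(r.grab_frame('scene')[120:290,290:470,::-1],None,fx=3.5,fy=3.5,interpolation=2))
"
```

```text
dp [  1.   -0.8 110.3] yaw -0.1 | pos [576.1 303.9 160.3] q [ 0.48  0.44  1.62 -0.    1.08  0.69] t 5.525 F [ 0.9 -0.4 -0.6] op 0.278 g 24.9
```

View pics/s2.png

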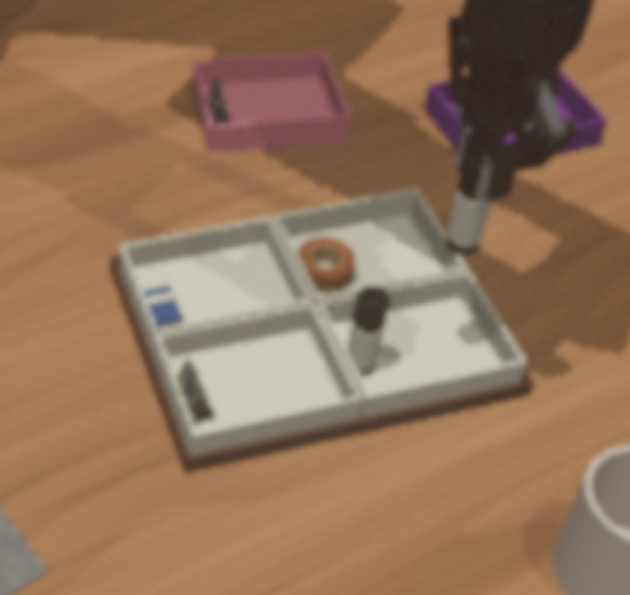

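The glue stick is held straight over the glue bin. I'll lower it and feel for the floor.

carry_out:
  targets:
    - {"dp": [1, -1, 60], "yaw": 0}
    - {"dp": [1, -1, 95], "yaw": 0}
    - {"dp": [1, -1, 107], "yaw": 0}
    - {"dp": [1, -1, 107], "yaw": 0}
    - {"dp": [1, -1, 107], "yaw": 0}

```text
clock: 6.2
eef_pos: [576.5, 306.7, 55.1]
tcp_rot: [3.14, -0.002, 1.361]
contact_force: [-0.2, 0.3, 0.5]
opening: 0.282
grasp_force: 24.9
```

carry_out:
  targets:
    - {"dp": [0, 0, 1.5], "yaw": 0}
    - {"dp": [0, 0, 3], "yaw": 0}
    - {"dp": [0, 0, 4], "yaw": 0}
    - {"dp": [0, 0, 4], "yaw": 0}

```text
clock: 6.7
eef_pos: [575.2, 306.1, 49.3]
tcp_rot: [-3.141, 0.0, 1.361]
contact_force: [0.0, 0.5, -0.3]
opening: 0.282
grasp_force: 24.9
```

carry_out:
  targets:
    - {"dp": [0, 0, 1], "yaw": 0}
    - {"dp": [0, 0, 2], "yaw": 0}
    - {"dp": [0, 0, 2], "yaw": 0}

```text
clock: 7.08
eef_pos: [575.1, 306.1, 47.2]
tcp_rot: [-3.141, 0.0, 1.361]
contact_force: [1.0, 0.9, -0.4]
opening: 0.28
grasp_force: 24.9
```

carry_out:
  targets:
    - {"dp": [0, 0, 1], "yaw": 0}
    - {"dp": [0, 0, 2], "yaw": 0}
    - {"dp": [0, 0, 2], "yaw": 0}

```text
clock: 7.45
eef_pos: [575.2, 306.1, 45.2]
tcp_rot: [-3.141, 0.0, 1.361]
contact_force: [0.3, 0.6, 0.1]
opening: 0.282
grasp_force: 24.9
```

carry_out:
  targets:
    - {"dp": [0, 0, 0.7], "yaw": 0}
    - {"dp": [0, 0, 1.5], "yaw": 0}
    - {"dp": [0, 0, 1.5], "yaw": 0}

```text
clock: 7.82
eef_pos: [575.2, 306.1, 43.8]
tcp_rot: [-3.142, 0.0, 1.361]
contact_force: [-0.9, 0.6, -0.1]
opening: 0.28
grasp_force: 24.9
```

carry_out:
  targets:
    - {"dp": [0, 0, 0.7], "yaw": 0}
    - {"dp": [0, 0, 1.4], "yaw": 0}
    - {"dp": [0, 0, 1.4], "yaw": 0}

```text
clock: 8.2
eef_pos: [575.4, 306.2, 42.7]
tcp_rot: [3.141, -0.0, 1.361]
contact_force: [-1.0, 0.1, 4.5]
opening: 0.279
grasp_force: 25.1
```

carry_out:
  targets:
    - {"dp": [0, 0, 0.7], "yaw": 0}
    - {"dp": [0, 0, 1.4], "yaw": 0}
    - {"dp": [0, 0, 1.4], "yaw": 0}

```text
clock: 8.57
eef_pos: [576.0, 306.5, 42.6]
tcp_rot: [3.14, -0.001, 1.361]
contact_force: [-2.3, -2.5, 12.8]
opening: 0.276
grasp_force: 25.6
```

Floor found: about z 7. I'll ease back and release.

carry_out:
  targets:
    - {"dp": [0, 0, -1.6], "yaw": 0}
    - {"dp": [0, 0, -1.6], "yaw": 0}

```text
clock: 8.82
eef_pos: [575.3, 306.1, 42.7]
tcp_rot: [3.141, -0.0, 1.361]
contact_force: [-0.1, -0.5, 3.6]
opening: 0.276
grasp_force: 25.0
```

carry_out:
  targets:
    - {"dp": [0, 0, 0], "yaw": 0}
    - {"dp": [0, 0, 0], "yaw": 0}
    - {"dp": [0, 0, 0], "yaw": 0}
    - {"dp": [0, 0, 0], "yaw": 0}
  fingers: 0.1

```text
clock: 9.32
eef_pos: [575.2, 306.1, 42.6]
tcp_rot: [-3.141, 0.0, 1.361]
contact_force: [-0.9, 0.3, -0.1]
opening: 0.545
grasp_force: 0.0
```

carry_out:
  targets:
    - {"dp": [0, 0, -30], "yaw": 0}
    - {"dp": [0, 0, -80], "yaw": 0}
    - {"dp": [0, 0, -130], "yaw": 0}
    - {"dp": [0, 0, -130], "yaw": 0}
    - {"dp": [0, 0, -130], "yaw": 0}

```text
clock: 9.95
eef_pos: [574.9, 306.0, 172.3]
tcp_rot: [-3.141, 0.0, 1.361]
contact_force: [-0.5, -0.3, -0.4]
opening: 0.548
grasp_force: 0.0
```

```bash
python3 -c "
from h import *
go(592,-327,150,-12)
cv2.imwrite('pics/s3.png',cv2.resize(r.grab_frame('scene')[120:290,290:470,::-1],None,fx=3,fy=3,interpolation=2))
"
```

```text
dp [-615.5  148.7   22.3] yaw -0.0 | pos [574.9 306.  172.3] q [0.49 0.43 1.61 0.   1.1  0.7 ] t 9.95 F [-0.5 -0.3 -0.4] op 0.548 g 0.0
```

View pics/s3.png

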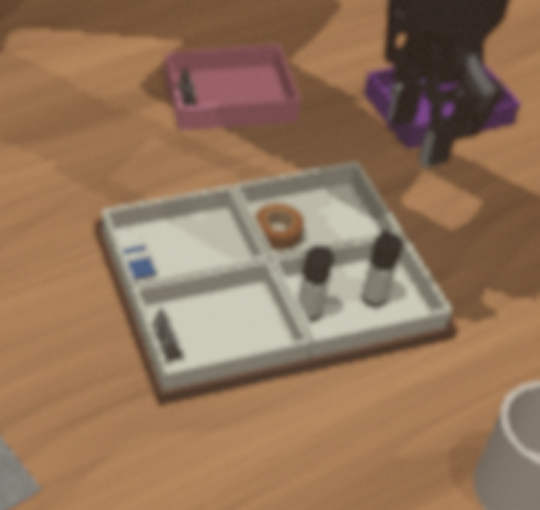

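The glue stick stands upright beside its like at (380,270). Next is the tape: go above with the jaws wide open.

carry_out:
  targets:
    - {"dp": [-300, 70, 10], "yaw": 0}
    - {"dp": [-300, 70, 10], "yaw": 0}
    - {"dp": [-300, 70, 10], "yaw": 0}
    - {"dp": [-300, 70, 10], "yaw": 0}
    - {"dp": [-300, 70, 10], "yaw": 0}
    - {"dp": [-615, 149, 22], "yaw": 0}
    - {"dp": [-615, 149, 22], "yaw": 0}
    - {"dp": [-615, 149, 22], "yaw": 0}
    - {"dp": [-615, 149, 22], "yaw": 0}
    - {"dp": [-615, 149, 22], "yaw": 0}
    - {"dp": [-615, 149, 22], "yaw": 0}
    - {"dp": [-615, 149, 22], "yaw": 0}
  fingers: 1

```text
clock: 11.5
eef_pos: [591.7, -326.4, 148.9]
tcp_rot: [-3.139, -0.001, 1.359]
contact_force: [-0.1, 0.3, -0.6]
opening: 0.998
grasp_force: 0.0
```

carry_out:
  targets:
    - {"dp": [0, 0, 0], "yaw": 0}
    - {"dp": [0, 0, 0], "yaw": 0}

```text
clock: 11.75
eef_pos: [592.9, -324.8, 150.6]
tcp_rot: [-3.141, -0.0, 1.362]
contact_force: [0.1, 0.2, 0.2]
opening: 1.004
grasp_force: 0.0
```

```bash
python3 -c "
from h import *
go(591.5,-327,12,-12)
cv2.imwrite('pics/s4.png',cv2.resize(r.grab_frame('scene')[120:370,100:320,::-1],None,fx=2.4,fy=2.4,interpolation=2))
for p in ([591.5,-327,22],[558,-217,28],[456,-234,16]): print((w2px('scene',p)-[100,120])*2.4)
"
```

```text
dp [ -2.5  -0.9 138.6] yaw 0.1 | pos [ 592.9 -324.8  150.6] q [-0.5   0.49  1.57  0.    1.09 -0.3 ] t 11.75 F [0.1 0.2 0.2] op 1.004 g 0.0
[[202.02587697 484.8520865 ]]
[[307.4125379 402.531391 ]]
[[263.55062276 338.53181836]]
```

View pics/s4.png

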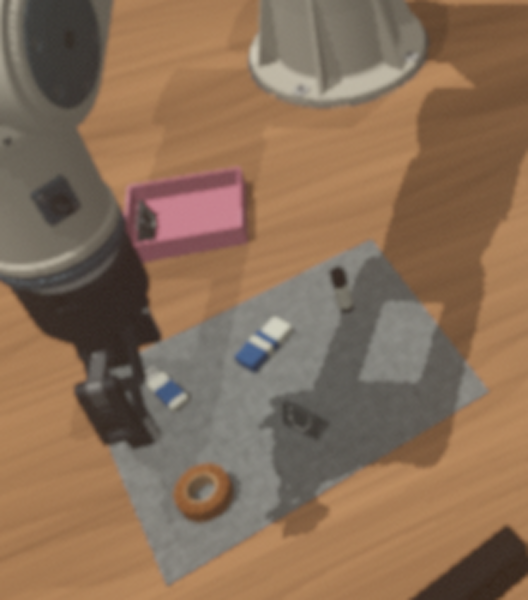

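The tape is at (203,489), within ~2 original pixels of the estimate, so well inside the jaw margin. Descend and grip.

carry_out:
  targets:
    - {"dp": [-2.5, 1, 60], "yaw": 0}
    - {"dp": [-2.5, 1, 110], "yaw": 0}
    - {"dp": [-2.5, 1, 138], "yaw": 0}
    - {"dp": [-2.5, 1, 138], "yaw": 0}
    - {"dp": [-2.5, 1, 138], "yaw": 0}

```text
clock: 12.42
eef_pos: [594.2, -329.1, 14.1]
tcp_rot: [3.14, 0.001, 1.361]
contact_force: [0.4, -0.2, -0.4]
opening: 1.001
grasp_force: 0.0
```

carry_out:
  targets:
    - {"dp": [0, 0, 0], "yaw": 0}
    - {"dp": [0, 0, 0], "yaw": 0}
    - {"dp": [0, 0, 0], "yaw": 0}
    - {"dp": [0, 0, 0], "yaw": 0}
    - {"dp": [0, 0, 0], "yaw": 0}
    - {"dp": [0, 0, 0], "yaw": 0}
  fingers: -1
  grip_force: 30

```text
clock: 13.18
eef_pos: [593.1, -329.1, 12.6]
tcp_rot: [-3.141, -0.0, 1.361]
contact_force: [0.2, -0.6, -0.1]
opening: 0.001
grasp_force: 0.0
```

carry_out:
  targets:
    - {"dp": [0, 0, -50], "yaw": 0}
    - {"dp": [0, 0, -110], "yaw": 0}
    - {"dp": [0, 0, -140], "yaw": 0}
    - {"dp": [0, 0, -140], "yaw": 0}
    - {"dp": [0, 0, -140], "yaw": 0}

```text
clock: 13.8
eef_pos: [592.6, -328.8, 151.7]
tcp_rot: [-3.14, -0.0, 1.361]
contact_force: [-0.3, -0.9, -1.0]
opening: -0.002
grasp_force: 0.0
```

```bash
python3 -c "
from h import *
go(475.5,334,120,-12)"
```

```text
dp [ 623.8 -252.7   31.7] yaw -0.0 | pos [ 592.6 -328.8  151.7] q [-0.51  0.49  1.56 -0.    1.09 -0.3 ] t 13.8 F [-0.3 -0.9 -1. ] op -0.002 g 0.0
```

The fingers shut on nothing; I'll look.

```bash
python3 -c "
from h import *
cv2.imwrite('pics/s5.png',cv2.resize(r.grab_frame('scene')[120:370,100:320,::-1],None,fx=2.4,fy=2.4,interpolation=2))
"
```

```text
(no output)
```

View pics/s5.png

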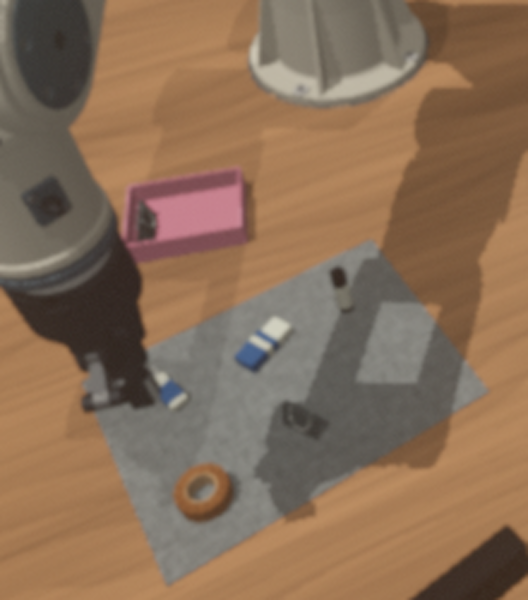

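```bash
python3 -c "
from h import *
for p in ([592.6,-328.8,143.7],[592,-327,22]): print((w2px('scene',p)-[100,120])*2.4, (w2px('top',p)))
im=r.grab_frame('top');cv2.imwrite('pics/t6.png',cv2.resize(im[130:240,340:490,::-1],None,fx=4,fy=4,interpolation=2))
"
```

```text
[[158.11108684 417.37687849]] [[466.08223331 150.40713991]]
[[202.15523764 485.31452629]] [[450.38051851 159.33227349]]
```

View pics/t6.png

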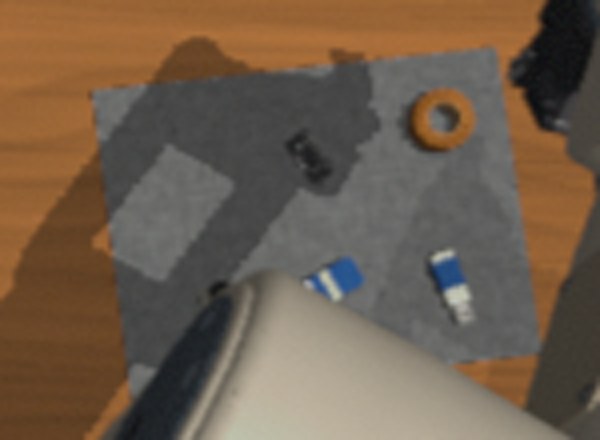

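```bash
python3 -c "
from h import *
def s(p,o,k): return ((w2px('scene',p)-o)*k).round(0).tolist()
print('s1 tips',s([[544-25,-122,152],[544+25,-127,152]],[120,120],2.4))
print('s4 tips',s([[593-42,-325+9,150],[593+42,-325-9,150]],[100,120],2.4))
print('s3 glue',s([[575,306,7],[575,306,87],[560,240,87]],[290,120],3))
print('s2 glue',s([[576,304,124]],[290,120],3.5))
print('s3 tips',s([[575-23,306,170],[575+23,306,170]],[290,120],3))
print(r.sense())
"
```

```text
s1 tips [[321.0, 256.0], [335.0, 297.0]]
s4 tips [[161.0, 368.0], [160.0, 460.0]]
s3 glue [[374.0, 297.0], [390.0, 236.0], [317.0, 251.0]]
s2 glue [[463.0, 241.0]]
s3 tips [[391.0, 148.0], [427.0, 182.0]]
{'clock': 13.9, 'qpos': array([-5.08688179e-01,  4.89826565e-01,  1.56245945e+00,  5.76329075e-06,
        1.09194872e+00, -2.98617514e-01]), 'qvel': array([-0.00151052,  0.00489361, -0.00416749,  0.00052715,  0.0042868 ,
       -0.00072453]), 'joint_efforts': array([-1.99756840e-03, -6.96208620e+01, -3.32798553e+01, -2.42049937e-04,
       -3.10403680e-03, -4.05301307e-05]), 'eef_pos': array([ 592.29610672, -328.5670581 ,  150.94169083]), 'tcp_rot': array([-3.13906900e+00, -7.82179657e-04,  1.36072201e+00]), 'contact_force': array([-0.20817528, -0.36291317, -0.37695797]), 'wrist_torque': array([ 0.01815138,  0.02078811, -0.01043245]), 'grasp_force': 0.0, 'opening': -0.0004251262556651906}
```

```bash
python3 -c "
from h import *
out=[]
for n,(x,y) in dict(scene=(110,220),top=(420,100)).items():
    im=r.grab_frame(n)[y:y+100,x:x+80,::-1]; im=cv2.resize(im,None,fx=5,fy=5,interpolation=2); im=cv2.convertScaleAbs(im,alpha=1.8,beta=20)
    for z,c in ((143,(0,0,255)),(162,(0,255,0)),(216,(255,0,0))):
        p=(w2px(n,[592.3,-328.6,z])[0]-[x,y])*5; cv2.drawMarker(im,(int(p[0]),int(p[1])),c,0,14,2)
    out.append(im)
cv2.imwrite('pics/m7.png',np.hstack(out))
"
```

```text
(no output)
```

View pics/m7.png

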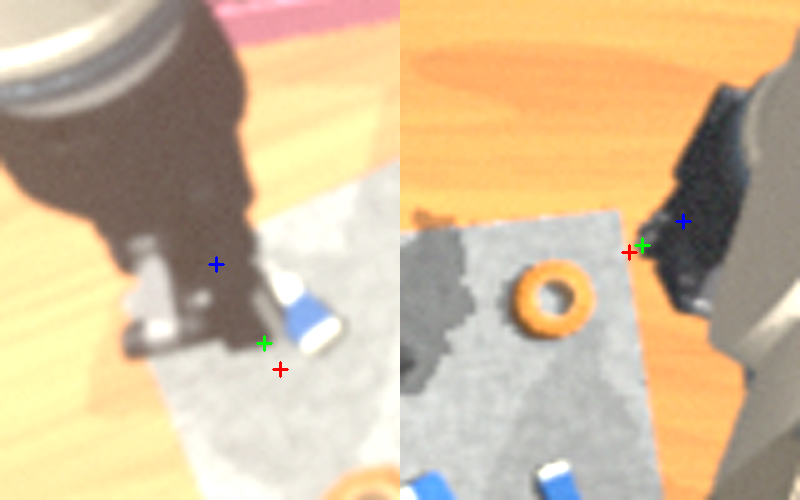

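The fingertips appear about 18 mm higher than I assumed, near the z≈162 mark, so they closed above the tape. I'll probe a clear spot of the pad with the shut fingers to learn the true tip height.

```bash
python3 -c "
from h import *
go(545,-280,30)"
```

```text
dp [ 37.7 -56.6 121.2] yaw 0 | pos [ 592.5 -328.7  151.2] q [-0.51  0.49  1.56  0.    1.09 -0.3 ] t 14.0 F [ 1.4 -0.1  0.1] op 0.001 g 0.0
```

carry_out:
  targets:
    - {"dp": [38, -56, 0], "yaw": 0}
    - {"dp": [38, -56, 0], "yaw": 0}
    - {"dp": [38, -56, 60], "yaw": 0}
    - {"dp": [38, -56, 105], "yaw": 0}
    - {"dp": [38, -56, 120], "yaw": 0}
    - {"dp": [38, -56, 127], "yaw": 0}
    - {"dp": [38, -56, 131], "yaw": 0}
    - {"dp": [38, -56, 131], "yaw": 0}

```text
clock: 15.0
eef_pos: [547.1, -280.7, 22.7]
tcp_rot: [3.14, 0.0, 1.361]
contact_force: [-0.2, -0.1, 0.0]
opening: 0.003
grasp_force: 0.0
```

carry_out:
  targets:
    - {"dp": [0, 0, 2], "yaw": 0}
    - {"dp": [0, 0, 4], "yaw": 0}
    - {"dp": [0, 0, 4], "yaw": 0}

```text
clock: 15.38
eef_pos: [546.3, -280.2, 17.7]
tcp_rot: [-3.142, -0.0, 1.361]
contact_force: [0.3, -1.0, -0.6]
opening: 0.0
grasp_force: 0.0
```

carry_out:
  targets:
    - {"dp": [0, 0, 1.5], "yaw": 0}
    - {"dp": [0, 0, 3], "yaw": 0}
    - {"dp": [0, 0, 3], "yaw": 0}

```text
clock: 15.75
eef_pos: [546.2, -280.2, 14.5]
tcp_rot: [-3.141, -0.0, 1.361]
contact_force: [0.2, -1.0, -0.4]
opening: 0.0
grasp_force: 0.0
```

carry_out:
  targets:
    - {"dp": [0, 0, 1.5], "yaw": 0}
    - {"dp": [0, 0, 2.5], "yaw": 0}
    - {"dp": [0, 0, 2.5], "yaw": 0}

```text
clock: 16.12
eef_pos: [546.3, -280.2, 12.0]
tcp_rot: [-3.141, -0.0, 1.361]
contact_force: [-0.2, 0.1, 1.0]
opening: -0.002
grasp_force: 0.0
```

carry_out:
  targets:
    - {"dp": [0, 0, 1], "yaw": 0}
    - {"dp": [0, 0, 2], "yaw": 0}
    - {"dp": [0, 0, 2], "yaw": 0}

```text
clock: 16.5
eef_pos: [546.2, -280.2, 10.0]
tcp_rot: [-3.141, -0.0, 1.361]
contact_force: [-0.6, 1.3, -0.4]
opening: -0.003
grasp_force: 0.0
```

carry_out:
  targets:
    - {"dp": [0, 0, 1], "yaw": 0}
    - {"dp": [0, 0, 2], "yaw": 0}
    - {"dp": [0, 0, 2], "yaw": 0}

```text
clock: 16.88
eef_pos: [546.3, -280.2, 8.1]
tcp_rot: [-3.141, -0.0, 1.361]
contact_force: [-0.6, 0.2, 0.6]
opening: 0.004
grasp_force: 0.0
```

carry_out:
  targets:
    - {"dp": [0, 0, 1], "yaw": 0}
    - {"dp": [0, 0, 2], "yaw": 0}
    - {"dp": [0, 0, 2], "yaw": 0}

```text
clock: 17.25
eef_pos: [546.3, -280.2, 6.0]
tcp_rot: [-3.141, -0.0, 1.361]
contact_force: [0.4, 0.6, 1.1]
opening: 0.0
grasp_force: 0.0
```

carry_out:
  targets:
    - {"dp": [0, 0, 1], "yaw": 0}
    - {"dp": [0, 0, 2], "yaw": 0}
    - {"dp": [0, 0, 2], "yaw": 0}

```text
clock: 17.62
eef_pos: [546.3, -280.2, 4.0]
tcp_rot: [-3.141, -0.0, 1.361]
contact_force: [-0.0, 0.1, -0.5]
opening: 0.0
grasp_force: 0.0
```

```bash
python3 -c "
from h import *
go(545,-280,0)
out=[]
for n,(x,y) in dict(scene=(140,220),top=(390,120)).items():
    im=r.grab_frame(n)[y:y+120,x:x+80,::-1]; im=cv2.resize(im,None,fx=5,fy=5,interpolation=2); im=cv2.convertScaleAbs(im,alpha=1.8,beta=20)
    for z,c in ((3,(0,0,255)),(15,(0,255,0)),(70,(255,0,0))):
        p=(w2px(n,[546.3,-280.2,z])[0]-[x,y])*5; cv2.drawMarker(im,(int(p[0]),int(p[1])),c,0,14,2)
    out.append(im)
cv2.imwrite('pics/m8.png',np.hstack(out)[:600])
"
```

```text
dp [-0.1 -1.3  4. ] yaw 0 | pos [ 546.3 -280.2    4. ] q [-0.48  0.59  1.79 -0.    0.76 -0.27] t 17.625 F [-0.   0.1 -0.5] op 0.0 g 0.0
```

View pics/m8.png

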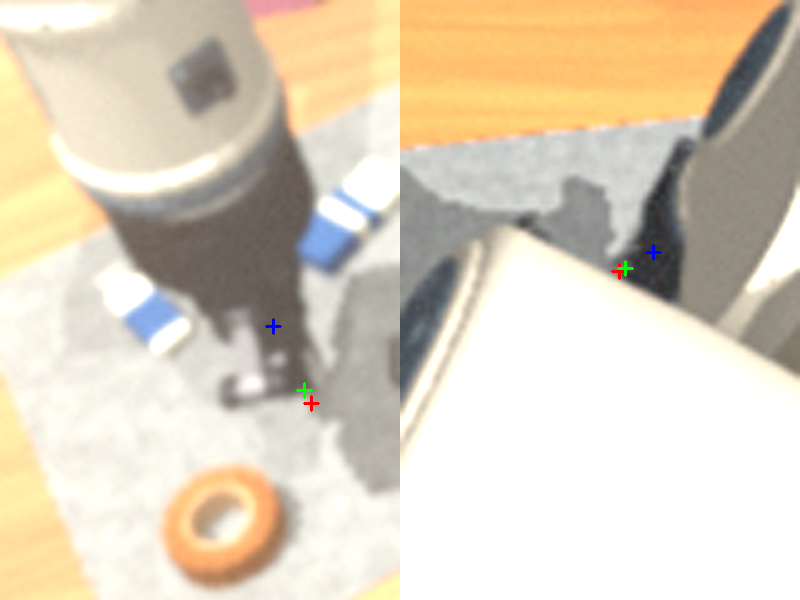

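carry_out:
  targets:
    - {"dp": [0, 0, 1], "yaw": 0}
    - {"dp": [0, 0, 2], "yaw": 0}
    - {"dp": [0, 0, 2], "yaw": 0}

```text
clock: 18.1
eef_pos: [546.3, -280.2, 2.0]
tcp_rot: [-3.141, -0.0, 1.361]
contact_force: [-0.1, -0.1, -0.2]
opening: 0.005
grasp_force: 0.0
```

carry_out:
  targets:
    - {"dp": [0, 0, 1], "yaw": 0}
    - {"dp": [0, 0, 2], "yaw": 0}
    - {"dp": [0, 0, 2], "yaw": 0}

```text
clock: 18.48
eef_pos: [546.2, -280.2, 0.0]
tcp_rot: [-3.141, -0.0, 1.361]
contact_force: [-1.0, 0.1, 0.9]
opening: 0.002
grasp_force: 0.0
```

carry_out:
  targets:
    - {"dp": [0, 0, 1], "yaw": 0}
    - {"dp": [0, 0, 2], "yaw": 0}
    - {"dp": [0, 0, 2], "yaw": 0}

```text
clock: 18.85
eef_pos: [546.3, -280.2, -1.9]
tcp_rot: [-3.141, -0.0, 1.361]
contact_force: [-0.2, -0.9, -0.5]
opening: -0.001
grasp_force: 0.0
```

carry_out:
  targets:
    - {"dp": [0, 0, 1], "yaw": 0}
    - {"dp": [0, 0, 2], "yaw": 0}
    - {"dp": [0, 0, 2], "yaw": 0}

```text
clock: 19.23
eef_pos: [546.3, -280.2, -4.0]
tcp_rot: [-3.141, -0.0, 1.361]
contact_force: [0.9, 0.4, 0.4]
opening: -0.004
grasp_force: 0.0
```

carry_out:
  targets:
    - {"dp": [0, 0, 1], "yaw": 0}
    - {"dp": [0, 0, 2], "yaw": 0}
    - {"dp": [0, 0, 2], "yaw": 0}

```text
clock: 19.6
eef_pos: [546.3, -280.2, -5.9]
tcp_rot: [-3.141, -0.0, 1.361]
contact_force: [-0.7, -0.6, -0.6]
opening: -0.003
grasp_force: 0.0
```

carry_out:
  targets:
    - {"dp": [0, 0, 1], "yaw": 0}
    - {"dp": [0, 0, 2], "yaw": 0}
    - {"dp": [0, 0, 2], "yaw": 0}

```text
clock: 19.98
eef_pos: [546.3, -280.2, -8.0]
tcp_rot: [-3.141, -0.0, 1.361]
contact_force: [-0.1, -0.8, 0.1]
opening: 0.001
grasp_force: 0.0
```

carry_out:
  targets:
    - {"dp": [0, 0, 1], "yaw": 0}
    - {"dp": [0, 0, 2], "yaw": 0}
    - {"dp": [0, 0, 2], "yaw": 0}

```text
clock: 20.35
eef_pos: [546.3, -280.2, -9.9]
tcp_rot: [-3.141, -0.0, 1.361]
contact_force: [-0.0, 0.1, 0.1]
opening: 0.0
grasp_force: 0.0
```

carry_out:
  targets:
    - {"dp": [0, 0, 1], "yaw": 0}
    - {"dp": [0, 0, 2], "yaw": 0}
    - {"dp": [0, 0, 2], "yaw": 0}

```text
clock: 20.72
eef_pos: [546.3, -280.2, -12.0]
tcp_rot: [-3.141, -0.0, 1.361]
contact_force: [-0.1, -0.1, -0.5]
opening: -0.001
grasp_force: 0.0
```

```bash
python3 -c "
from h import *
go(545,-280,0)
out=[]
for n,(x,y) in dict(scene=(170,270),).items():
    im=r.grab_frame(n)[y:y+60,x:x+80,::-1]; im=cv2.resize(im,None,fx=10,fy=10,interpolation=2); im=cv2.convertScaleAbs(im,alpha=2.2,beta=30)
    for z,c in ((3,(0,0,255)),(22,(0,255,0))):
        p=(w2px(n,[546.3,-280.2,z])[0]-[x,y])*10; cv2.drawMarker(im,(int(p[0]),int(p[1])),c,0,14,2)
    out.append(im)
cv2.imwrite('pics/m9.png',np.hstack(out)[:600])
"
```

```text
dp [ -0.1  -1.3 -12. ] yaw 0 | pos [ 546.3 -280.2  -12. ] q [-0.48  0.61  1.8  -0.    0.73 -0.27] t 20.725 F [-0.1 -0.1 -0.5] op -0.001 g 0.0
```

View pics/m9.png

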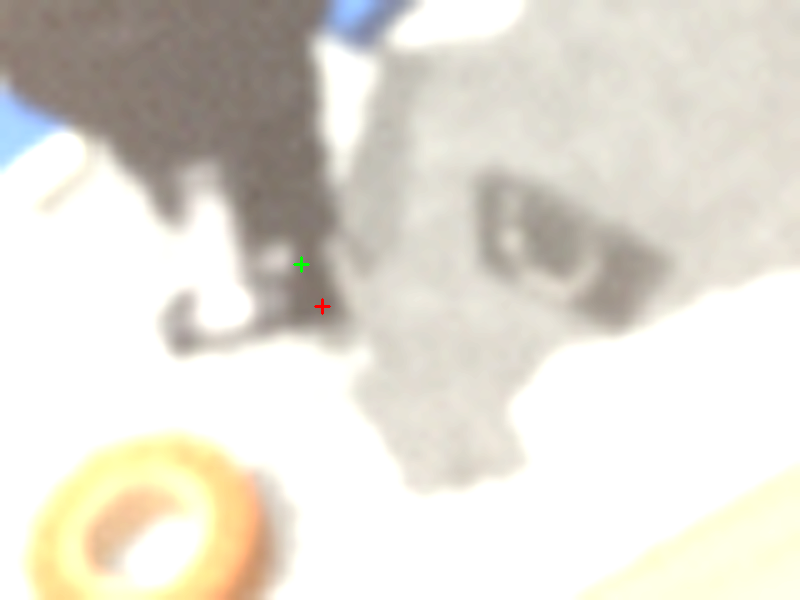

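The tip still sits above the pad (its shadow has not met it). I have one picture left, so I'll save it and carry on probing.

carry_out:
  targets:
    - {"dp": [0, 0, 1], "yaw": 0}
    - {"dp": [0, 0, 2], "yaw": 0}
    - {"dp": [0, 0, 2], "yaw": 0}

```text
clock: 21.15
eef_pos: [546.2, -280.2, -14.0]
tcp_rot: [-3.141, -0.0, 1.361]
contact_force: [0.3, 0.0, -0.4]
opening: 0.001
grasp_force: 0.0
```

carry_out:
  targets:
    - {"dp": [0, 0, 1], "yaw": 0}
    - {"dp": [0, 0, 2], "yaw": 0}
    - {"dp": [0, 0, 2], "yaw": 0}

```text
clock: 21.52
eef_pos: [546.3, -280.2, -16.0]
tcp_rot: [-3.141, -0.0, 1.361]
contact_force: [-0.5, -0.2, -0.5]
opening: 0.003
grasp_force: 0.0
```

```bash
python3 -c "
from h import *
go(545,-280,0)
im=r.grab_frame('scene').astype(int).sum(2)//30
x,y=178,284
print('cols',x); 
for j in range(y,y+28): print(j,' '.join('%2d'%v for v in im[j,x:x+36]))
print(w2px('scene',[[546.3,-280.2,3],[546.3,-280.2,10],[557,-280.2,3],[546.3,-290.2,3]]))
"
```

```text
dp [ -0.1  -1.3 -16. ] yaw 0 | pos [ 546.3 -280.2  -16. ] q [-0.48  0.62  1.8   0.    0.73 -0.27] t 21.525 F [-0.5 -0.2 -0.5] op 0.003 g 0.0
cols 178
284  8  6  6  5  4  4  4  4  4  4  4  4  4  4  4  4  4  4  4  3  4  4  4  4  6  9  9  8  7  7  7  7  7  8  9  9
285  9  8  8  6  5  4  4  4  4  4  4  4  4  4  4  4  4  4  3  4  4  4  4  4  5  7  8  7  7  7  7  7  7  8  9  9
286  9  9  9  8  5  4  4  4  4  4  4  4  4  4  4  4  4  4  4  3  3  3  4  4  4  5  7  7  7  7  7  7  7  8  8  8
287  9 10 10  9  7  5  5  4  4  4  5  5  6  6  5  4  4  4  3  4  4  4  4  4  4  5  7  7  7  7  7  7  7  8  8  8
288 10 10 10 10  9  8  6  5  4  5  6  6  7  7  6  5  4  4  3  3  4  4  3  4  4  5  7  7  7  7  7  7  8  8  8  8
289 10 10 10 10 10 10  8  6  4  5  6  6  7  7  6  5  4  4  4  3  4  4  4  4  4  5  7  7  7  7  7  7  8  8  8  8
290 11 11 10 10 11 10  9  7  5  5  5  7  8  8  7  5  4  4  3  4  4  4  4  4  4  5  6  7  7  7  7  7  8  8  9  8
291 11 11 11 11 11 11 10  8  5  5  6  8  9 10  9  6  4  4  4  3  4  4  3  4  4  5  6  7  7  7  7  7  8  8  8  8
292 11 11 10 11 11 11 10  9  7  5  6  8 10 10 10  8  5
[... 1602 characters left out ...]
 8  8  8  8  8  8  8  8
307 12 12 12 12 12 12 12 12 12 11 10 10 11 11 11 11 11 11 11 11 11 11 11 10 10 10 10  8  8  8  8  8  8  8  8  8
308 12 12 12 12 12 12 12 12 12 12 12 11 11 12 12 11 11 11 11 11 11 11 11 10 10 10  9  8  8  8  8  8  8  8  8  8
309 12 12 12 12 12 12 12 12 12 12 12 12 11 12 12 12 11 11 11 11 11 11 11 10 10 10  9  8  8  8  8  8  9  9  8  8
310 12 12 12 12 12 12 12 12 12 12 12 12 12 12 12 12 11 11 11 11 11 11 11 10 10 10  9  8  8  8  8  8  9  9  9  8
311 12 12 12 12 12 12 12 12 12 12 12 12 12 12 12 11 11 11 11 11 11 11 11 11 10 10 10  9  8  8  8  9  9  9  9  8
[[202.2051134  300.64046123]
 [201.47031683 299.11919641]
 [203.42868569 304.36030705]
 [197.91569512 302.46317625]]
```

carry_out:
  targets:
    - {"dp": [0, 0, 1], "yaw": 0}
    - {"dp": [0, 0, 2], "yaw": 0}
    - {"dp": [0, 0, 2], "yaw": 0}

```text
clock: 21.95
eef_pos: [546.4, -280.3, -17.8]
tcp_rot: [3.142, 0.0, 1.361]
contact_force: [-1.0, -0.0, 2.0]
opening: 0.0
grasp_force: 0.8
```

carry_out:
  targets:
    - {"dp": [0, 0, 1], "yaw": 0}
    - {"dp": [0, 0, 2], "yaw": 0}
    - {"dp": [0, 0, 2], "yaw": 0}

```text
clock: 22.32
eef_pos: [546.4, -280.3, -17.9]
tcp_rot: [3.142, 0.0, 1.361]
contact_force: [-7.2, 3.8, 23.0]
opening: -0.004
grasp_force: 11.6
```

carry_out:
  targets:
    - {"dp": [0, 0, 1], "yaw": 0}
    - {"dp": [0, 0, 2], "yaw": 0}
    - {"dp": [0, 0, 2], "yaw": 0}

```text
clock: 22.7
eef_pos: [546.6, -280.3, -18.0]
tcp_rot: [3.141, 0.0, 1.361]
contact_force: [-12.2, 8.1, 44.2]
opening: -0.001
grasp_force: 22.3
```

```bash
python3 -c "
from h import *
s=r.sense();print(s['contact_force'],s['wrist_torque'],s['eef_pos'])"
```

```text
[-12.16166067   8.09036348  44.19202383] [ 1.18165675  2.21862869 -0.0055671 ] [ 546.57053795 -280.31586998  -17.98202724]
```

carry_out:
  targets:
    - {"dp": [0, 0, -6], "yaw": 0}
    - {"dp": [0, 0, -6], "yaw": 0}

```text
clock: 22.95
eef_pos: [546.7, -280.4, -15.4]
tcp_rot: [3.141, 0.0, 1.361]
contact_force: [-0.4, -0.2, -0.0]
opening: -0.001
grasp_force: 0.0
```

Contact came at TCP z ≈ -17.8, so the shut fingertips really stand 20.8 mm behind the reported TCP. I'll use that measured value from here on and retry the tape.

```bash
python3 -c "
from h import *
go(593.5,-323,60,-12)"
```

```text
dp [-31.9  54.6 -75.4] yaw -0.0 | pos [ 546.7 -280.4  -15.4] q [-0.48  0.62  1.8   0.    0.72 -0.27] t 22.95 F [-0.4 -0.2 -0. ] op -0.001 g 0.0
```

carry_out:
  targets:
    - {"dp": [0, 0, -60], "yaw": 0}
    - {"dp": [0, 0, -76], "yaw": 0}
    - {"dp": [-32, 54.6, -76], "yaw": 0}
    - {"dp": [-32, 54.6, -76], "yaw": 0}
    - {"dp": [-32, 54.6, -76], "yaw": 0}
    - {"dp": [-32, 54.6, -76], "yaw": 0}
  fingers: 1

```text
clock: 23.7
eef_pos: [591.9, -322.0, 59.3]
tcp_rot: [-3.14, -0.001, 1.361]
contact_force: [-0.8, -0.4, -0.6]
opening: 1.004
grasp_force: 0.0
```

carry_out:
  targets:
    - {"dp": [0, 0, 40], "yaw": 0}
    - {"dp": [0, 0, 65], "yaw": 0}
    - {"dp": [0, 0, 76], "yaw": 0}
    - {"dp": [0, 0, 76], "yaw": 0}
    - {"dp": [0, 0, 76], "yaw": 0}

```text
clock: 24.32
eef_pos: [593.7, -323.2, -14.7]
tcp_rot: [3.14, 0.0, 1.361]
contact_force: [0.1, -0.0, -0.1]
opening: 1.008
grasp_force: 0.0
```

carry_out:
  targets:
    - {"dp": [0, 0, 0], "yaw": 0}
    - {"dp": [0, 0, 0], "yaw": 0}
    - {"dp": [0, 0, 0], "yaw": 0}
    - {"dp": [0, 0, 0], "yaw": 0}
    - {"dp": [0, 0, 0], "yaw": 0}
    - {"dp": [0, 0, 0], "yaw": 0}
  fingers: -1
  grip_force: 30

```text
clock: 25.08
eef_pos: [593.4, -323.1, -14.8]
tcp_rot: [3.141, 0.0, 1.361]
contact_force: [-1.2, 0.5, 6.4]
opening: 0.554
grasp_force: 30.3
```

Gripped at 47 mm, which is the tape. Lift and carry.

carry_out:
  targets:
    - {"dp": [0, 0, -20], "yaw": 0}
    - {"dp": [0, 0, -70], "yaw": 0}
    - {"dp": [0, 0, -120], "yaw": 0}
    - {"dp": [0, 0, -120], "yaw": 0}
    - {"dp": [0, 0, -120], "yaw": 0}

```text
clock: 25.7
eef_pos: [593.0, -322.9, 104.9]
tcp_rot: [3.141, 0.0, 1.361]
contact_force: [0.2, 0.4, -0.2]
opening: 0.553
grasp_force: 31.2
```

```bash
python3 -c "
from h import *
go(475,332,105,-12)"
```

```text
dp [ 6.159e+02 -2.520e+02 -1.000e-01] yaw -0.0 | pos [ 593.  -322.9  104.9] q [-0.5   0.53  1.6  -0.    1.   -0.29] t 25.7 F [ 0.2  0.4 -0.2] op 0.553 g 31.2
```

carry_out:
  targets:
    - {"dp": [300, -123, 0], "yaw": 0}
    - {"dp": [300, -123, 0], "yaw": 0}
    - {"dp": [300, -123, 0], "yaw": 0}
    - {"dp": [300, -123, 0], "yaw": 0}
    - {"dp": [300, -123, 0], "yaw": 0}
    - {"dp": [616, -252, 0], "yaw": 0}
    - {"dp": [616, -252, 0], "yaw": 0}
    - {"dp": [616, -252, 0], "yaw": 0}
    - {"dp": [616, -252, 0], "yaw": 0}
    - {"dp": [616, -252, 0], "yaw": 0}
    - {"dp": [616, -252, 0], "yaw": 0}
    - {"dp": [616, -252, 0], "yaw": 0}

```text
clock: 27.2
eef_pos: [473.6, 334.2, 102.9]
tcp_rot: [-3.14, 0.001, 1.364]
contact_force: [-0.3, -0.5, -0.1]
opening: 0.559
grasp_force: 31.2
```

carry_out:
  targets:
    - {"dp": [0, 0, 0], "yaw": 0}
    - {"dp": [0, 0, 0], "yaw": 0}

```text
clock: 27.45
eef_pos: [475.0, 330.7, 103.7]
tcp_rot: [-3.141, 0.001, 1.359]
contact_force: [0.0, -0.2, 0.0]
opening: 0.55
grasp_force: 31.2
```

```bash
python3 -c "
from h import *
go(475.5,332,-10.3,-12)
im=r.grab_frame('scene').astype(int)
m=((im[...,0]-im[...,2])>55)&(im[...,0]>110)
# amber blob near tape bin: predicted position of held tape and of fixed one
print(w2px('scene',[[475.5,332,120],[475.5,332,12],[462.6,273.8,16]]))
"
```

```text
dp [  1.4   0.2 114. ] yaw -0.1 | pos [475.  330.7 103.7] q [ 0.61  0.41  1.82 -0.    0.91  0.82] t 27.45 F [ 0.  -0.2  0. ] op 0.55 g 31.2
[[407.26562809 163.97094648]
 [401.49688371 192.14531464]
 [382.62141757 194.98525149]]
```

carry_out:
  targets:
    - {"dp": [4, 0, 50], "yaw": 0}
    - {"dp": [4, 0, 90], "yaw": 0}
    - {"dp": [4, 0, 108], "yaw": 0}
    - {"dp": [4, 0, 110], "yaw": 0}
    - {"dp": [4, 0, 112], "yaw": 0}
    - {"dp": [4, 0, 112], "yaw": 0}

```text
clock: 28.25
eef_pos: [476.7, 336.5, -6.6]
tcp_rot: [3.14, -0.001, 1.361]
contact_force: [0.5, -0.7, -0.5]
opening: 0.553
grasp_force: 31.2
```

carry_out:
  targets:
    - {"dp": [0, 0, 1], "yaw": 0}
    - {"dp": [0, 0, 2], "yaw": 0}
    - {"dp": [0, 0, 2], "yaw": 0}

```text
clock: 28.62
eef_pos: [475.9, 336.0, -9.8]
tcp_rot: [3.142, -0.0, 1.361]
contact_force: [-0.4, 0.5, -1.1]
opening: 0.558
grasp_force: 31.2
```

carry_out:
  targets:
    - {"dp": [0, 0, 0.8], "yaw": 0}
    - {"dp": [0, 0, 0.8], "yaw": 0}

```text
clock: 28.88
eef_pos: [475.8, 336.0, -10.8]
tcp_rot: [-3.141, 0.0, 1.361]
contact_force: [-1.1, 0.4, 0.7]
opening: 0.554
grasp_force: 31.2
```

carry_out:
  targets:
    - {"dp": [0, 0, 0], "yaw": 0}
    - {"dp": [0, 0, 0], "yaw": 0}
    - {"dp": [0, 0, 0], "yaw": 0}
    - {"dp": [0, 0, 0], "yaw": 0}
  fingers: 0.4

```text
clock: 29.38
eef_pos: [475.9, 336.0, -10.6]
tcp_rot: [3.142, -0.0, 1.361]
contact_force: [-0.2, -1.2, -0.3]
opening: 0.7
grasp_force: 0.0
```

carry_out:
  targets:
    - {"dp": [0, 0, -40], "yaw": 0}
    - {"dp": [0, 0, -90], "yaw": 0}
    - {"dp": [0, 0, -110], "yaw": 0}
    - {"dp": [0, 0, -110], "yaw": 0}

```text
clock: 29.88
eef_pos: [476.9, 336.7, 101.1]
tcp_rot: [3.139, -0.003, 1.361]
contact_force: [-0.2, -1.0, -0.5]
opening: 0.699
grasp_force: 0.0
```

```bash
python3 -c "
from h import *
go(459,-231,100,58)
im=r.grab_frame('scene').astype(int)
m=(((im[...,0]-im[...,2])>45)&(im[...,0]-im[...,1]>25)).astype(np.uint8)
m[:,:370]=0;m[:180]=0;m[212:]=0;m[:,425:]=0
n,l,st,c=cv2.connectedComponentsWithStats(m)
for a,b in zip(st[1:],c[1:]): print(a,b)
"
```

```text
dp [-559.   100.8    1.1] yaw -70.0 | pos [476.9 336.7 101.1] q [ 0.61  0.41  1.82 -0.    0.91  0.82] t 29.875 F [-0.2 -1.  -0.5] op 0.699 g 0.0
[370 180   2   1   2] [370.5 180. ]
[414 180  11  16  93] [420.87096774 185.21505376]
[394 184  16  14 146] [401.04794521 190.51369863]
[376 188  15  14 128] [383.2421875 194.0703125]
```

The tape lies in its bin at (401,190), beside the fixed roll at (383,194). Eraser next: closing line at 33°.

```bash
python3 -c "
from h import *
go(456,-231,60,33)"
```

```text
dp [-558.9   98.6   39.7] yaw -45.0 | pos [476.1 336.2  99.7] q [0.61 0.42 1.82 0.   0.91 0.82] t 29.925 F [ 0.4  0.  -0.7] op 0.706 g 0.0
```

carry_out:
  targets:
    - {"dp": [-280, 50, 0], "yaw": -25}
    - {"dp": [-280, 50, 0], "yaw": -25}
    - {"dp": [-280, 50, 0], "yaw": -25}
    - {"dp": [-280, 50, 0], "yaw": -25}
    - {"dp": [-280, 50, 0], "yaw": -25}
    - {"dp": [-559, 98.6, 0], "yaw": -45}
    - {"dp": [-559, 98.6, 0], "yaw": -45}
    - {"dp": [-559, 98.6, 0], "yaw": -45}
    - {"dp": [-559, 98.6, 0], "yaw": -45}
    - {"dp": [-559, 98.6, 0], "yaw": -45}
    - {"dp": [-559, 98.6, 0], "yaw": -45}
    - {"dp": [-559, 98.6, 20], "yaw": -45}
  fingers: 0.25

```text
clock: 31.42
eef_pos: [455.7, -231.4, 78.8]
tcp_rot: [3.141, -0.0, 2.145]
contact_force: [0.1, 0.2, -0.8]
opening: 0.624
grasp_force: 0.0
```

carry_out:
  targets:
    - {"dp": [0, 0, 0], "yaw": 0}
    - {"dp": [0, 0, 0], "yaw": 0}

```text
clock: 31.68
eef_pos: [455.6, -230.4, 79.1]
tcp_rot: [-3.141, -0.001, 2.147]
contact_force: [0.1, 0.1, 0.0]
opening: 0.627
grasp_force: 0.0
```

```bash
python3 -c "
from h import *
go(456,-231,-16.5,33)"
```

```text
dp [-0.8  0.  95.6] yaw 0.0 | pos [ 455.6 -230.4   79.1] q [-0.47  0.35  1.99  0.    0.81 -1.05] t 31.675 F [0.1 0.1 0. ] op 0.627 g 0.0
```

carry_out:
  targets:
    - {"dp": [-1, 0, 50], "yaw": 0}
    - {"dp": [-1, 0, 80], "yaw": 0}
    - {"dp": [-1, 0, 92], "yaw": 0}
    - {"dp": [-1, 0, 95.5], "yaw": 0}
    - {"dp": [-1, 0, 95.5], "yaw": 0}

```text
clock: 32.3
eef_pos: [457.0, -232.3, -15.3]
tcp_rot: [3.141, 0.001, 2.146]
contact_force: [0.1, -1.2, 0.2]
opening: 0.625
grasp_force: 0.0
```

carry_out:
  targets:
    - {"dp": [0, 0, 0], "yaw": 0}
    - {"dp": [0, 0, 0], "yaw": 0}
    - {"dp": [0, 0, 0], "yaw": 0}
    - {"dp": [0, 0, 0], "yaw": 0}
    - {"dp": [0, 0, 0], "yaw": 0}
  fingers: -1
  grip_force: 30

```text
clock: 32.92
eef_pos: [456.9, -232.4, -15.2]
tcp_rot: [3.141, 0.001, 2.146]
contact_force: [-0.9, 0.5, 6.2]
opening: 0.272
grasp_force: 29.6
```

carry_out:
  targets:
    - {"dp": [0, 0, -20], "yaw": 0}
    - {"dp": [0, 0, -70], "yaw": 0}
    - {"dp": [0, 0, -110], "yaw": 0}
    - {"dp": [0, 0, -110], "yaw": 0}
    - {"dp": [0, 0, -110], "yaw": 0}

```text
clock: 33.55
eef_pos: [456.0, -232.0, 93.8]
tcp_rot: [3.142, 0.0, 2.146]
contact_force: [-0.4, -0.0, -0.2]
opening: 0.274
grasp_force: 29.8
```

```bash
python3 -c "
from h import *
go(445,195,93,78)"
```

```text
dp [364.2 223.1   0.8] yaw -45.0 | pos [ 456.  -232.    93.8] q [-0.47  0.33  1.98 -0.    0.84 -1.05] t 33.55 F [-0.4 -0.  -0.2] op 0.274 g 29.8
```

Gripped at 23 mm, the eraser. It passes 45 mm above the lip balm.

carry_out:
  targets:
    - {"dp": [100, 61, -8], "yaw": -10}
    - {"dp": [100, 61, -8], "yaw": -10}
    - {"dp": [364, 223, -1], "yaw": -45}
    - {"dp": [364, 223, -1], "yaw": -45}
    - {"dp": [364, 223, -1], "yaw": -45}
    - {"dp": [364, 223, -1], "yaw": -45}
    - {"dp": [364, 223, -1], "yaw": -45}
    - {"dp": [364, 223, -1], "yaw": -45}
    - {"dp": [364, 223, -1], "yaw": -45}
    - {"dp": [364, 223, -1], "yaw": -45}
    - {"dp": [364, 223, -1], "yaw": -45}
    - {"dp": [364, 223, -1], "yaw": -45}

```text
clock: 35.05
eef_pos: [445.5, 193.8, 94.9]
tcp_rot: [3.142, 0.0, 2.93]
contact_force: [0.9, 0.3, -0.1]
opening: 0.272
grasp_force: 29.8
```

```bash
python3 -c "
from h import *
go(445,195,-10.7,78)"
```

```text
dp [  0.8   1.  105.6] yaw -0.1 | pos [445.5 193.8  94.9] q [ 0.41  0.29  2.03 -0.    0.82 -0.95] t 35.05 F [ 0.9  0.3 -0.1] op 0.272 g 29.8
```

carry_out:
  targets:
    - {"dp": [1, 1, 50], "yaw": 0}
    - {"dp": [1, 1, 90], "yaw": 0}
    - {"dp": [1, 1, 101], "yaw": 0}
    - {"dp": [1, 1, 104], "yaw": 0}
    - {"dp": [1, 1, 104], "yaw": 0}
    - {"dp": [1, 1, 104], "yaw": 0}

```text
clock: 35.8
eef_pos: [445.5, 196.2, -8.0]
tcp_rot: [3.14, 0.002, 2.931]
contact_force: [0.1, -0.4, 0.1]
opening: 0.27
grasp_force: 29.8
```

carry_out:
  targets:
    - {"dp": [0, 0, 1], "yaw": 0}
    - {"dp": [0, 0, 1.5], "yaw": 0}
    - {"dp": [0, 0, 1.5], "yaw": 0}

```text
clock: 36.17
eef_pos: [444.6, 195.8, -10.6]
tcp_rot: [3.142, 0.0, 2.932]
contact_force: [-0.8, 0.8, -0.6]
opening: 0.27
grasp_force: 29.8
```

carry_out:
  targets:
    - {"dp": [0, 0, 0.6], "yaw": 0}
    - {"dp": [0, 0, 0.6], "yaw": 0}

```text
clock: 36.42
eef_pos: [444.6, 195.8, -11.2]
tcp_rot: [3.142, -0.0, 2.931]
contact_force: [-1.8, -1.4, 3.6]
opening: 0.27
grasp_force: 30.2
```

carry_out:
  targets:
    - {"dp": [0, 0, 0], "yaw": 0}
    - {"dp": [0, 0, 0], "yaw": 0}
    - {"dp": [0, 0, 0], "yaw": 0}
    - {"dp": [0, 0, 0], "yaw": 0}
  fingers: 0

```text
clock: 36.92
eef_pos: [444.6, 195.8, -11.3]
tcp_rot: [-3.142, -0.0, 2.932]
contact_force: [0.1, -0.9, -0.3]
opening: 0.503
grasp_force: 0.0
```

carry_out:
  targets:
    - {"dp": [0, 0, -40], "yaw": 0}
    - {"dp": [0, 0, -90], "yaw": 0}
    - {"dp": [0, 0, -110], "yaw": 0}
    - {"dp": [0, 0, -110], "yaw": 0}

```text
clock: 37.42
eef_pos: [445.7, 196.3, 100.2]
tcp_rot: [3.14, 0.003, 2.932]
contact_force: [0.2, 0.1, -0.9]
opening: 0.498
grasp_force: 0.0
```

```bash
python3 -c "
from h import *
go(560,-213,75,34.6)
im=r.grab_frame('scene').astype(int)
m=((im[...,2]-im[...,0])>30).astype(np.uint8)
m[:,:326]=0;m[:180]=0;m[225:]=0;m[:,400:]=0
n,l,st,c=cv2.connectedComponentsWithStats(m)
for a,b in zip(st[1:],c[1:]): print(a,b)
print(w2px('scene',[445,195,20]))
# clip: dark pixels on the pad in top and scene images
"
```

```text
dp [-197.1 -376.5   25.2] yaw 43.4 | pos [445.7 196.3 100.2] q [ 0.41  0.28  2.02 -0.    0.83 -0.95] t 37.425 F [ 0.2  0.1 -0.9] op 0.498 g 0.0
[355 202   8   6  37] [358.51351351 204.56756757]
[334 207   7   5  30] [336.73333333 208.9       ]
[[356.24708433 199.26206868]]
```

The eraser is in its bin (blue sleeve at (358,204)). Clip next; cross-check its position from the scene picture.

```bash
python3 -c "
from h import *
print(px2w('scene',[[227.5,294.5],[218,289.5],[236.5,298.5]],14).round(1))
print(px2w('top',[[358+353/6-.4,138+187/6-.4]],14).round(1))
go(558.5,-213.5,60,34)"
```

```text
[[ 565.3 -223.5   14. ]
 [ 542.2 -239.1   14. ]
 [ 584.9 -208.3   14. ]]
[[ 560.5 -221.1   14. ]]
dp [-196.6 -376.7   39. ] yaw 44.0 | pos [444.8 195.9  99. ] q [ 0.41  0.29  2.03  0.    0.83 -0.95] t 37.475 F [-0.1  0.3  0.1] op 0.502 g 0.0
```

carry_out:
  targets:
    - {"dp": [-100, -190, 0], "yaw": 20}
    - {"dp": [-100, -190, 0], "yaw": 20}
    - {"dp": [-100, -190, 0], "yaw": 20}
    - {"dp": [-100, -190, 0], "yaw": 20}
    - {"dp": [-200, -382, 20], "yaw": 44}
    - {"dp": [-200, -382, 20], "yaw": 44}
    - {"dp": [-200, -382, 20], "yaw": 44}
    - {"dp": [-200, -382, 20], "yaw": 44}
    - {"dp": [-200, -382, 20], "yaw": 44}
    - {"dp": [-200, -382, 20], "yaw": 44}
    - {"dp": [-200, -382, 20], "yaw": 44}
  fingers: 1

```text
clock: 38.85
eef_pos: [560.0, -218.2, 78.3]
tcp_rot: [-3.141, -0.001, 2.165]
contact_force: [-0.4, -1.0, 0.2]
opening: 0.998
grasp_force: 0.0
```

```bash
python3 -c "
from h import *
go(560.5,-219,-15,34.5)"
```

```text
dp [-1.  -0.  93.3] yaw -0.5 | pos [ 560.  -218.2   78.3] q [-0.37  0.47  1.79  0.    0.88 -0.97] t 38.85 F [-0.4 -1.   0.2] op 0.998 g 0.0
```

carry_out:
  targets:
    - {"dp": [-1, 0, 50], "yaw": -0.5}
    - {"dp": [-1, 0, 80], "yaw": -0.5}
    - {"dp": [-1, 0, 92], "yaw": -0.5}
    - {"dp": [-1, 0, 94], "yaw": -0.5}
    - {"dp": [-1, 0, 94], "yaw": -0.5}

```text
clock: 39.48
eef_pos: [561.9, -220.4, -14.2]
tcp_rot: [3.141, 0.001, 2.173]
contact_force: [-0.0, 0.1, 0.1]
opening: 1.0
grasp_force: 0.0
```

carry_out:
  targets:
    - {"dp": [0, 0, 0], "yaw": 0}
    - {"dp": [0, 0, 0], "yaw": 0}
    - {"dp": [0, 0, 0], "yaw": 0}
    - {"dp": [0, 0, 0], "yaw": 0}
    - {"dp": [0, 0, 0], "yaw": 0}
    - {"dp": [0, 0, 0], "yaw": 0}
  fingers: -1
  grip_force: 30

```text
clock: 40.22
eef_pos: [561.4, -220.5, -14.5]
tcp_rot: [3.141, 0.001, 2.172]
contact_force: [-2.1, 0.5, 5.0]
opening: 0.467
grasp_force: 30.2
```

carry_out:
  targets:
    - {"dp": [0, 0, -20], "yaw": 0}
    - {"dp": [0, 0, -70], "yaw": 0}
    - {"dp": [0, 0, -110], "yaw": 0}
    - {"dp": [0, 0, -110], "yaw": 0}
    - {"dp": [0, 0, -110], "yaw": 0}

```text
clock: 40.85
eef_pos: [560.9, -220.2, 95.2]
tcp_rot: [3.141, 0.0, 2.172]
contact_force: [-0.0, -0.0, -0.2]
opening: 0.469
grasp_force: 30.6
```

```bash
python3 -c "
from h import *
go(545,163,97,-12)"
```

```text
dp [325.  203.8  -1.8] yaw 46.5 | pos [ 560.9 -220.2   95.2] q [-0.38  0.45  1.78  0.    0.92 -0.98] t 40.85 F [-0.  -0.  -0.2] op 0.469 g 30.6
```

Gripped at 40 mm, the clip. Carry it to its bin.

carry_out:
  targets:
    - {"dp": [325, 204, -2], "yaw": 46.5}
    - {"dp": [325, 204, -2], "yaw": 46.5}
    - {"dp": [325, 204, -2], "yaw": 46.5}
    - {"dp": [325, 204, -2], "yaw": 46.5}
    - {"dp": [325, 204, -2], "yaw": 46.5}
    - {"dp": [325, 204, -2], "yaw": 46.5}
    - {"dp": [325, 204, -2], "yaw": 46.5}
    - {"dp": [325, 204, -2], "yaw": 46.5}
    - {"dp": [325, 204, -2], "yaw": 46.5}
    - {"dp": [325, 204, -2], "yaw": 46.5}
    - {"dp": [325, 204, -2], "yaw": 46.5}

```text
clock: 42.22
eef_pos: [545.4, 162.1, 96.7]
tcp_rot: [-3.141, 0.0, 1.359]
contact_force: [-0.2, -0.4, -0.1]
opening: 0.469
grasp_force: 30.6
```

```bash
python3 -c "
from h import *
go(545,163,-10.5,-12)"
```

```text
dp [  0.8  -0.6 107.2] yaw -0.1 | pos [545.4 162.1  96.7] q [ 0.29  0.4   1.85 -0.    0.89  0.5 ] t 42.225 F [-0.2 -0.4 -0.1] op 0.469 g 30.6
```

carry_out:
  targets:
    - {"dp": [1, -1, 50], "yaw": 0}
    - {"dp": [1, -1, 90], "yaw": 0}
    - {"dp": [1, -1, 102], "yaw": 0}
    - {"dp": [1, -1, 105.5], "yaw": 0}
    - {"dp": [1, -1, 105.5], "yaw": 0}
    - {"dp": [1, -1, 105.5], "yaw": 0}

```text
clock: 42.98
eef_pos: [545.6, 164.5, -7.5]
tcp_rot: [3.14, -0.001, 1.361]
contact_force: [-0.0, -0.3, -0.8]
opening: 0.47
grasp_force: 30.6
```

carry_out:
  targets:
    - {"dp": [0, 0, 0.7], "yaw": 0}
    - {"dp": [0, 0, 1], "yaw": 0}
    - {"dp": [0, 0, 1], "yaw": 0}

```text
clock: 43.35
eef_pos: [544.6, 164.3, -9.6]
tcp_rot: [3.141, -0.0, 1.361]
contact_force: [0.4, 0.7, 0.5]
opening: 0.47
grasp_force: 30.6
```

carry_out:
  targets:
    - {"dp": [0, 0, 0.8], "yaw": 0}
    - {"dp": [0, 0, 0.8], "yaw": 0}

```text
clock: 43.6
eef_pos: [544.6, 164.3, -10.5]
tcp_rot: [3.142, -0.0, 1.361]
contact_force: [-0.0, -0.4, 1.9]
opening: 0.472
grasp_force: 30.7
```

carry_out:
  targets:
    - {"dp": [0, 0, 0], "yaw": 0}
    - {"dp": [0, 0, 0], "yaw": 0}
    - {"dp": [0, 0, 0], "yaw": 0}
    - {"dp": [0, 0, 0], "yaw": 0}
  fingers: 0.3

```text
clock: 44.1
eef_pos: [544.6, 164.3, -10.6]
tcp_rot: [-3.142, 0.0, 1.361]
contact_force: [-1.7, -0.1, 0.0]
opening: 0.649
grasp_force: 0.0
```

carry_out:
  targets:
    - {"dp": [0, 0, -40], "yaw": 0}
    - {"dp": [0, 0, -90], "yaw": 0}
    - {"dp": [0, 0, -140], "yaw": 0}
    - {"dp": [0, 0, -180], "yaw": 0}
    - {"dp": [-150, 0, -180], "yaw": 0}
    - {"dp": [-150, 0, -180], "yaw": 0}
    - {"dp": [-150, 0, -180], "yaw": 0}
    - {"dp": [-150, 0, -180], "yaw": 0}

```text
clock: 45.1
eef_pos: [512.9, 16.2, 169.6]
tcp_rot: [3.142, 0.0, 1.358]
contact_force: [-0.2, 0.2, 0.5]
opening: 0.652
grasp_force: 0.0
```

```bash
python3 -c "
from h import *
im=r.grab_frame('scene')[:,:,::-1]
cv2.imwrite('pics/end.png',cv2.resize(im[170:360,130:450],None,fx=2.5,fy=2.5,interpolation=2))"
```

```text
(no output)
```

View pics/end.png

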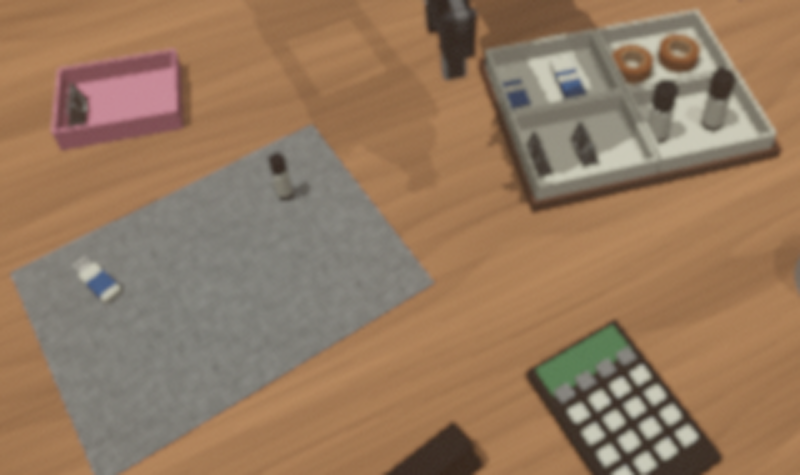

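All four pieces sit in their bins beside their likes: glue (717,100), tape (680,52), eraser (570,78), clip (585,143). The lip balm (282,178) and memory stick (97,280) are where they began. Handing in.

```bash
python3 -c "
from rig import r
print(r.sign_off())"
```

```text
the job is handed in; nothing more can be done
None
```

I put all four pieces in their matching bins, with the glue stick upright and the lip balm and memory stick left in place, and handed the job in at about 45 s; sign-off gave no verdict, and while probing the pad the shut fingertips pressed it with about 44 N.

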